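Find the unlatched analyser cover and push it open

ROBOT

A 6-joint arm with a two-finger parallel gripper is mounted at the origin on the work surface. World frame = base frame: x ahead of the robot, y to its left, z up, the work surface at z = 0. Lengths are in m, angles in rad, forces in N, time in s.
With the tool pointing down it reaches from about 0.3 to 0.875 m from the base axis. Payload 6.4 kg.
Tool frame: the origin (TCP) lies at the centre of the arm's flange, where the gripper is bolted on; the fingertips stand 173 mm ahead of it and the grasp point (between the pads) lies 155 mm ahead of it (ctrl.pinch_z is the distance from the TCP to the grasp point, in m); z points along the fingers, y is the direction in which the jaws open and shut (so a half turn about z gives the same grasp; the last joint's range is limited). The gripper opens to 85 mm and grips with 20 to 120 N. Pads are 22 mm wide; open, the fingers measure 114 mm over their backs; the gripper's body (76 mm by 85 mm) begins 54 mm behind the grasp point. The pads swing forward as they close: fully open they stand 13 mm farther back than shut.
Start: joints at [-1.538, 0.181, 1.607, -0, 1.354, -0.206], TCP at [0.136, -0.559, 0.405] pointing down, gripper open.
Joint ranges: [-2.99, 2.99], [-0.89, 2.07], [0.3, 2.58], [-1.14, 4.28], [0, 2.63], [-3.12, 3.12]. Speed limits (rad/s): [2.57, 2.57, 3.01, 3.14, 3.14, 3.14].

INTERFACE

Orientations are given as a unit quaternion [w, x, y, z].
In Python, from bench import ctrl gives the robot as it stands.
- The arm moves only by the tool drive_tool, never from a script. Its argument "commands" is a list that holds one entry, the list of rows, each a list of 7 numbers: the shift along the tool's x, y, z in units of 50 mm (1.0 is 50 mm), then the turn, a rotation vector about the tool's x, y, z in units of 8 degrees (1.0 is 8 degrees), then the closure in counts, from 0 (fully open) to 255 (shut). A call has 1 to 10 rows; each row shifts and turns the commanded pose from where the row before left it, along the tool's axes as they then stand; what a row does not reach is not made up. A row lasts 1/10 s, in which the tool goes at most 50 mm and 8.59 degrees, less where a joint would pass 70% of its speed; a pose out of reach is approached as far as the arm can. A call is refused whole if a number of a shift passes 1 or a number of a turn 1, either way. A call with a gripper value outside its range is refused whole. The fingers move at their own pace and stop on an object; the grip force is fixed at half the most. Time passes only in rows, so rows that do not move let the fingers close. It gives the time, the measured TCP pose, the force and the opening at its end, in the units of the state.
- ctrl.get_obs(): the state, without advancing time (a new reading comes with each control period).
- ctrl.camera(name): name is "scene" or "top"; returns a dict with "pixels" (384x512x3 uint8, red, green, blue), "depth" (384x512 float32, m along the optical axis (not along the pixel's ray), 0 where there is no reading), "intrinsics" (3x3 intrinsics, pixels), "k1" (the pictures are not rectified: a ray, as slopes to the right and down, at radius r is drawn at 1 + k1 r^2 times it, then the intrinsics apply), "R" (3x3) and "t" (3): a world point X has camera coordinates R X + t. Camera axes: x right, y down, z forward; pixel columns grow to the right and rows downward; lengths in m; the calibration is good to about 2 mm. A picture is of the moment at which its call begins.
- ctrl.hand_in(): hands the job in, once; it reports no verdict.
The state is a dict: "time_s": time; "q": joint angles; "dq": joint speeds; "joint_efforts": joint torques, N m; "eef_pos": TCP position; "eef_rot": TCP orientation; "wrist_force": force on the tool from outside, world axes, zero at the start; "torque": the same for the moment, N m; "opening": opening from 0.0 (shut) to 1.0 (fully open).
Only numpy, scipy, OpenCV 4.12 (cv2) and the standard library are available. Lean on these libraries where they do the work, as an engineer would, in place of code of your own. Each camera call takes 0.05 s, during which the arm holds its last target. There are 200 camera calls.

TASK

Three of the four identical covers in the top of the analyser's service deck are latched and one is not: press each near its edge closest to the robot until you find the one that rocks, then push that cover down until it is fully open and leave it so. Leave the rack, jar and bottle standing where they are.

Things in the scene. Friction and masses are not known exactly. Their poses are not given: they have to be found in the camera images.
- deck: Fixed white analyser deck, 300 (x) x 460 (y) x 100 mm tall; origin at the centre of its underside, +x away from the robot. Flush in its top lie four identical grey covers in a row at y = +150, +50, -50, -150 mm, each 105 (x) x 76 (y) x 6 mm, from x = -125 to -20, over wells 80 mm deep with openings 80 mm wide, x = -128 to -17. White ribs 20 mm wide between wells; flat top behind them.
- press_a (a point): Where to press cover a (leftmost (robot's left, +y side)): on its top face, mid-width, 25 mm in from the edge nearest the robot, by two thin moulded lines. Axes move with the cover; closed, they are parallel to the deck's. The pivot line (along y) lies 55 mm along +x and 3 mm below the top face: the near edge dips, the far edge (25 mm past the pivot) tips up.
- cover_a (a joint): Tilt of cover a, rad: 0 = closed, flush; grows as the near edge goes down, to a stop at 0.75 = fully open (near edge 55 mm down). Three covers are latched from below and give under 0.03; one, a different one each time, is unlatched: it yields to 2 to 5 N at the press point and stays, by hinge friction, at any tilt it is left at. Closed they look alike.
- press_b (a point): Where to press cover b (second from the left): on its top face, mid-width, 25 mm in from the edge nearest the robot, by two thin moulded lines. Axes move with the cover; closed, they are parallel to the deck's. The pivot line (along y) lies 55 mm along +x and 3 mm below the top face: the near edge dips, the far edge (25 mm past the pivot) tips up.
- cover_b (a joint): Tilt of cover b, rad: 0 = closed, flush; grows as the near edge goes down, to a stop at 0.75 = fully open (near edge 55 mm down). Three covers are latched from below and give under 0.03; one, a different one each time, is unlatched: it yields to 2 to 5 N at the press point and stays, by hinge friction, at any tilt it is left at. Closed they look alike.
- press_c (a point): Where to press cover c (third from the left): on its top face, mid-width, 25 mm in from the edge nearest the robot, by two thin moulded lines. Axes move with the cover; closed, they are parallel to the deck's. The pivot line (along y) lies 55 mm along +x and 3 mm below the top face: the near edge dips, the far edge (25 mm past the pivot) tips up.
- cover_c (a joint): Tilt of cover c, rad: 0 = closed, flush; grows as the near edge goes down, to a stop at 0.75 = fully open (near edge 55 mm down). Three covers are latched from below and give under 0.03; one, a different one each time, is unlatched: it yields to 2 to 5 N at the press point and stays, by hinge friction, at any tilt it is left at. Closed they look alike.
- press_d (a point): Where to press cover d (rightmost): on its top face, mid-width, 25 mm in from the edge nearest the robot, by two thin moulded lines. Axes move with the cover; closed, they are parallel to the deck's. The pivot line (along y) lies 55 mm along +x and 3 mm below the top face: the near edge dips, the far edge (25 mm past the pivot) tips up.
- cover_d (a joint): Tilt of cover d, rad: 0 = closed, flush; grows as the near edge goes down, to a stop at 0.75 = fully open (near edge 55 mm down). Three covers are latched from below and give under 0.03; one, a different one each time, is unlatched: it yields to 2 to 5 N at the press point and stays, by hinge friction, at any tilt it is left at. Closed they look alike.
- rack: Bystander: loose white tube rack 45 x 110 x 30 mm with four amber tubes with red caps, 82 mm tall over all, standing on the deck behind the covers (deck x about 85 mm); origin at the centre of its underside, z up.
- jar: Bystander: loose jar 52 mm across, 60 mm tall, standing on the deck behind the covers (deck x about 85 mm); origin at the centre of its underside, z up.
- bottle: Bystander: loose bottle 40 mm across, 85 mm tall, standing on the deck behind the covers (deck x about 85 mm); origin at the centre of its underside, z up.

How it is judged:
On the way, in this order (a step that is already met when the one before it is completed fails the run):
1. the unlatched cover rocks under a press (value of joint any of cover_a, cover_b, cover_c, cover_d above 0.06 rad), for 0.04 s.
2. that cover is pushed open (((value of joint cover_a above 0.62 rad and value of joint each of cover_b, cover_c, cover_d below 0.06 rad) or (value of joint cover_b above 0.62 rad and value of joint each of cover_a, cover_c, cover_d below 0.06 rad) or (value of joint cover_c above 0.62 rad and value of joint each of cover_a, cover_b, cover_d below 0.06 rad) or (value of joint cover_d above 0.62 rad and value of joint each of cover_a, cover_b, cover_c below 0.06 rad))), for 0.1 s.
At the end, for the whole second after the job is handed in: The unlatched cover is open to at least 0.62 rad of its 0.75 rad and at rest; the other three are closed (under 0.06 rad); rack, jar and bottle stand upright within 15 mm of where they began (((value of joint cover_a above 0.62 rad and value of joint each of cover_b, cover_c, cover_d below 0.06 rad) or (value of joint cover_b above 0.62 rad and value of joint each of cover_a, cover_c, cover_d below 0.06 rad) or (value of joint cover_c above 0.62 rad and value of joint each of cover_a, cover_b, cover_d below 0.06 rad) or (value of joint cover_d above 0.62 rad and value of joint each of cover_a, cover_b, cover_c below 0.06 rad)) and velocity of joint each of cover_a, cover_b, cover_c, cover_d below 0.05 rad/s and distance of each of rack, jar, bottle from where it was at the start of the episode below 0.015 m and angle between each of rack, jar, bottle's own z axis and vertical below 0.2 rad and linear speed of each of rack, jar, bottle below 0.02 m/s); the robot touches nothing.
It fails at once if the rack, jar or bottle is shifted by over 20 mm, lifted or tipped over (distance of any of rack, jar, bottle from where it was at the start of the episode above 0.02 m or angle between any of rack, jar, bottle's own z axis and vertical above 0.35 rad).
It also fails if it takes over 45 s, if anything falls off the work surface, if the arm or the gripper's body presses on something with over 40 N, if the wrist force passes 120 N, or if a joint passes its speed limit or range.

## Working session

There is one attempt and no reset: what is moved stays moved. The work goes in short steps, Python scripts to look and compute and a tool call to move; the robot and the scene stay as the last step left them, time stands still between calls to the robot, and variables do not carry over. Pictures are saved under pics/ and viewed, about 8 in all and at most 12, crops included, and the job is handed in when it is done.

Besides the shell and the picture viewer there is one more tool, called as name(argument=value, ...) on one line, values as JSON. drive_tool: Moves the arm, as the interface text tells. Its arguments: {"type":"object","properties":{"commands":{"type":"array","items":{"type":"array","items":{"type":"array","items":{"type":"number"}}}}},"required":["commands"]}

```bash
mkdir -p pics
cat > h.py <<'E'
import numpy as np, cv2
from bench import ctrl
def snap(n):
    c=ctrl.camera(n); np.savez(''+n+'.npz',**c); return c
def px2w(c,u,v,d=None):
    K=c["intrinsics"];x=(u-K[0,2])/K[0,0];y=(v-K[1,2])/K[1,1];a,b=x,y
    for _ in range(20):
        f=1+c["k1"]*(a*a+b*b);a,b=x/f,y/f
    if d is None:
        p=c["depth"][int(v)-1:int(v)+2,int(u)-1:int(u)+2];d=np.median(p[p>0])
    return c["R"].T@(np.array([a,b,1])*d-c["t"])
E
python3 - <<'E'
from h import *
for n in("scene","top"):
    c=snap(n);cv2.imwrite(f'pics/{n}0.png',cv2.resize(c["pixels"][:,:,::-1],(768,576)))
    print(n,c["intrinsics"],c["k1"],-c["R"].T@c["t"],c["R"])
print(ctrl.get_obs())
E
```

```text
scene [[410.21996462   0.         252.62705061]
 [  0.         410.21996462 190.33635414]
 [  0.           0.           1.        ]] -0.050372176196682675 [ 1.2319524  -0.16940609  0.50150892] [[ 0.30297814  0.95290103 -0.01356032]
 [ 0.51145053 -0.17459089 -0.84138955]
 [-0.80412848  0.24798721 -0.54025896]]
top [[393.08127195   0.         258.80607625]
 [  0.         393.08127195 202.529672  ]
 [  0.           0.           1.        ]] -0.11605572033197556 [0.5298108  0.01794028 0.73296297] [[ 0.00849222 -0.99926122 -0.03748205]
 [-0.98665721 -0.00227869 -0.16279543]
 [ 0.16258975  0.03836443 -0.98594764]]
{'time_s': 0.1, 'q': array([-1.53832263e+00,  1.81474868e-01,  1.60786532e+00, -1.95606424e-05,
        1.35380092e+00, -2.06320349e-01]), 'dq': array([ 0.00143011, -0.00075579, -0.00176922,  0.00266244, -0.00064072,
       -0.00020019]), 'joint_efforts': array([-3.41723944e-05, -4.45877802e+01, -3.52239525e+01, -3.26315430e-04,
        4.17354866e-03,  1.35908761e-05]), 'eef_pos': array([ 0.13600116, -0.55846506,  0.4038901 ]), 'eef_rot': array([-7.72132020e-04,  9.92880090e-01,  1.19115605e-01,  5.77003163e-05]), 'wrist_force': array([-0.22098861,  0.12466453, -1.26281803]), 'torque': array([-0.02006927, -0.04899434, -0.01236776]), 'opening': 1.0010796993808326}
```

View pics/top0.png

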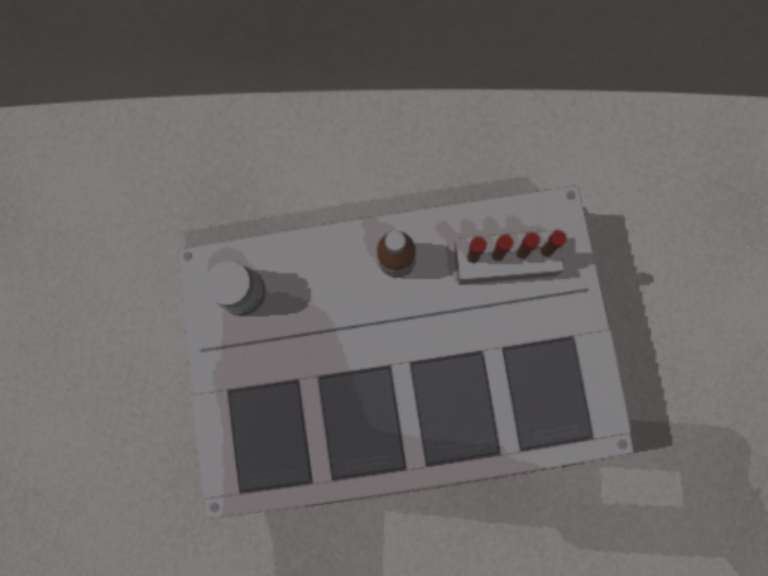

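View pics/scene0.png

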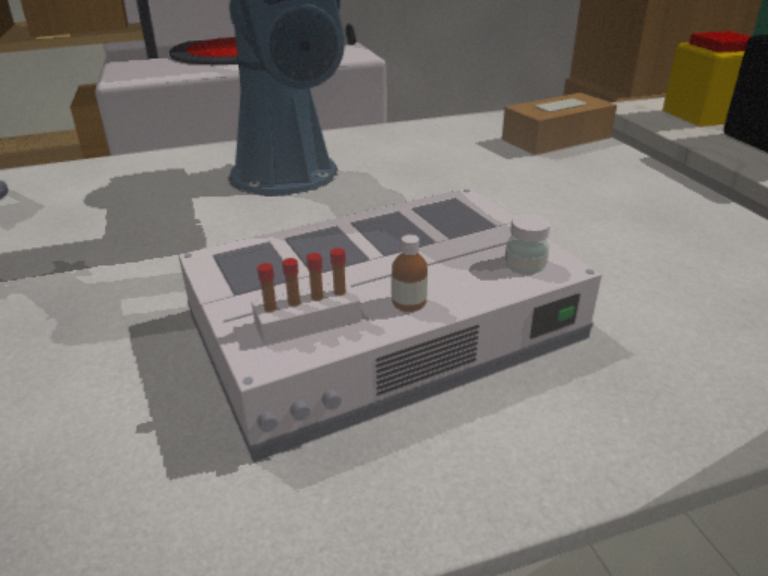

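Run:
```python
from h import *
from scipy.spatial.transform import Rotation as Ro
c=dict(np.load('top.npz'));s=dict(np.load('scene.npz'))
# model points (deck frame, top z=.1) and pixels (768x576)
M=[];P=[]
Q={.15:[(229,389),(299,381),(312,484),(240,492)],-.15:[(503,345),(574,338),(591,440),(520,450)],
 .05:[(319,377),(390,368),(406,470),(332,479)],-.05:[(410,361),(481,353),(499,455),(426,465)]}
for y,q in Q.items():
    for (dx,dy),p in zip([(-.02,.038),(-.02,-.038),(-.125,-.038),(-.125,.038)],q): M.append((dx,y+dy));P.append(p)
W=np.array([px2w(c,u/1.5,v/1.5) for u,v in P]);print("z",W[:,2].round(4))
M=np.array(M)
def fit(M,W):
    A=M-M.mean(0);B=W-W.mean(0)
    th=np.arctan2((A[:,0]*B[:,1]-A[:,1]*B[:,0]).sum(),(A*B).sum());R=np.array([[np.cos(th),-np.sin(th)],[np.sin(th),np.cos(th)]])
    t=W.mean(0)-R@M.mean(0);return th,R,t,np.linalg.norm(M@R.T+t-W,axis=1)
th,R,t,e=fit(M,W[:,:2]);print("top",th,t,e.round(4))
# scene check: cover corners far edge
for (u,v),m in zip([(214,255),(274,242),(413,208),(187,254),(468,190),(247,381),(591,270)],[(-.125,-.188),(-.125,-.112),(-.125,.112),(-.14,-.22),(-.14,.22),(.14,-.22),(.14,.22)]):
    print(px2w(s,u/1.5,v/1.5).round(4),(R@m+t).round(4))
for y in(.15,.05,-.05,-.15): print("press",y,(R@(-.1,y)+t).round(4))
# two-view triangulation
from cv2 import triangulatePoints
def norm(c,u,v):
    K=c["intrinsics"];return cv2.undistortPoints(np.array([[[u/1.5,v/1.5]]]),K,np.array([float(c["k1"]),0,0,0])).ravel()
for a,b in [((623,445),(187,256)),((188,256),(591,271)),((571,196),(248,381))]:
    X=triangulatePoints(np.c_[c["R"],c["t"]],np.c_[s["R"],s["t"]],norm(c,*a),norm(s,*b));print("tri",(X[:3]/X[3]).ravel().round(4))
o=ctrl.get_obs();w,x,y,z=o["eef_rot"];print(Ro.from_quat([x,y,z,w]).as_matrix().round(3))
```

```text
z [0.1004 0.0944 0.1005 0.0998 0.1016 0.0978 0.1003 0.1004 0.0956 0.0784
 0.1004 0.0976 0.1008 0.0904 0.0989 0.0986]
top 0.15723766165888797 [0.58606967 0.03201855] [0.0031 0.0012 0.004  0.0024 0.0057 0.0028 0.0032 0.0016 0.0023 0.0013
 0.0036 0.0024 0.0042 0.0017 0.003  0.0019]
[ 0.4918 -0.1692  0.0996] [ 0.4921 -0.1732]
[ 0.4836 -0.0876  0.1002] [ 0.4801 -0.0982]
[0.4425 0.1298 0.0984] [0.4451 0.1231]
[ 0.48   -0.2034  0.1012] [ 0.4822 -0.2072]
[0.4128 0.2339 0.1002] [0.4133 0.2274]
[ 0.7598 -0.16    0.1019] [ 0.7588 -0.1633]
[0.6885 0.2754 0.1019] [0.6899 0.2712]
press 0.15 [0.4638 0.1645]
press 0.05 [0.4795 0.0657]
press -0.05 [ 0.4951 -0.033 ]
press -0.15 [ 0.5108 -0.1318]
tri [ 0.4834 -0.2054  0.1008]
tri [0.6896 0.2724 0.1007]
tri [ 0.7579 -0.1607  0.1007]
[[ 0.972  0.237 -0.   ]
 [ 0.237 -0.972  0.002]
 [ 0.    -0.002 -1.   ]]
```

drive_tool(commands=[[[0,0,0,0,0,0.587,255],[0.7,-0.58,0,0,0,0,255],[0.7,-0.58,0,0,0,0,255],[0.7,-0.58,0,0,0,0,255],[0.7,-0.58,0,0,0,0,255],[0.7,-0.58,0,0,0,0,255],[0.7,-0.58,0,0,0,0,255],[0.7,-0.58,0,0,0,0,255],[0.7,-0.58,0,0,0,0,255],[0.7,-0.58,0,0,0,0,255]]])

```text
time_s: 1.1
eef_pos: [0.4072, -0.2499, 0.4045]
eef_rot: [-0.0, 0.997, 0.078, -0.0]
wrist_force: [0.1, -0.1, 0.3]
opening: 0.002
```

```bash
cat >> h.py <<'E'
from scipy.spatial.transform import Rotation as Ro
TH=.158;T0=np.array([.586,.0325])
def st(target=None):
    o=ctrl.get_obs();w,x,y,z=o["eef_rot"];R=Ro.from_quat([x,y,z,w]).as_matrix();p=o["eef_pos"]
    D=np.array([[np.cos(TH),np.sin(TH)],[-np.sin(TH),np.cos(TH)]])
    print("t",o["time_s"],"p",p.round(4),"deck",(D@(p[:2]-T0)).round(4),"tipz",(p+.173*R[:,2])[2].round(4),"yaw",np.arctan2(R[1,0],R[0,0]).round(4),"zax",R[:,2].round(3),"F",o["wrist_force"].round(2),"op",round(o["opening"],3))
    if target is not None:
        d=D@(p[:2]-T0);g=D.T@np.array(target[:2])+T0;print("units",(R.T@(np.array([*g,target[2]+.173])-p)/.05).round(3))
E
python3 -c "
from h import *;st((-.1,-.15,.12))"
```

```text
t 1.1 p [ 0.4072 -0.2499  0.4045] deck [-0.221  -0.2508] tipz 0.2315 yaw 0.1567 zax [-0.  0. -1.] F [ 0.09 -0.09  0.35] op 0.002
units [ 2.418 -2.019  2.231]
```

drive_tool(commands=[[[0.8,-0.67,0,0,0,0,255],[0.8,-0.67,0.3,0,0,0,255],[0.7,-0.6,0.6,0,0,0,255],[0,0,0.6,0,0,0,255],[0,0,0.5,0,0,0,255],[0,0,0,0,0,0,255]]])

```text
time_s: 1.7
eef_pos: [0.4965, -0.1445, 0.3046]
eef_rot: [-0.002, 0.997, 0.079, -0.003]
wrist_force: [-0.8, 0.3, -0.7]
opening: 0.002
```

```bash
python3 -c "
from h import *;st((-.1,-.15,.10))
c=snap('scene');cv2.imwrite('pics/s1.png',cv2.resize(c['pixels'][110:240,100:360,::-1],(780,390)))"
```

```text
t 1.7 p [ 0.4965 -0.1445  0.3046] deck [-0.1162 -0.1607] tipz 0.1316 yaw 0.1579 zax [-0.007  0.004 -1.   ] F [-0.81  0.34 -0.69] op 0.002
units [ 0.328 -0.21   0.631]
```

View pics/s1.png

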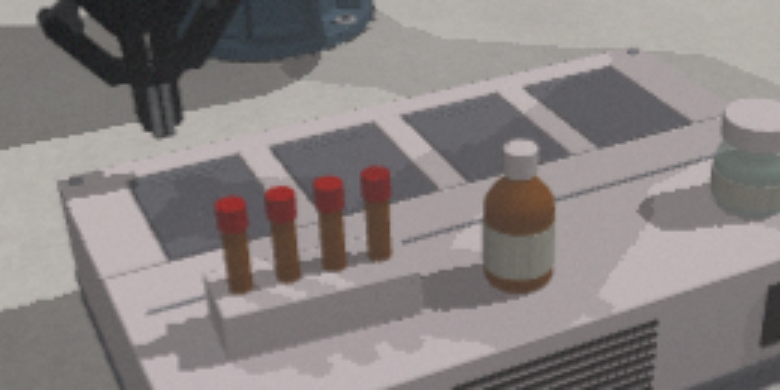

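drive_tool(commands=[[[0.3,-0.2,0.25,0,0,0,255],[0,0,0.25,0,0,0,255],[0,0,0,0,0,0,255]]])

```text
time_s: 2.05
eef_pos: [0.5108, -0.1338, 0.2831]
eef_rot: [-0.0, 0.997, 0.078, -0.001]
wrist_force: [-1.0, 0.2, 0.6]
opening: 0.002
```

```bash
python3 -c "
from h import *;st((-.1,-.15,.10))"
```

```text
t 2.05 p [ 0.5108 -0.1338  0.2831] deck [-0.1005 -0.1524] tipz 0.1101 yaw 0.157 zax [-0.002  0.001 -1.   ] F [-1.01  0.22  0.62] op 0.002
units [ 0.009 -0.047  0.201]
```

drive_tool(commands=[[[0,0,0.08,0,0,0,255],[0,0,0.06,0,0,0,255],[0,0,0.06,0,0,0,255],[0,0,0,0,0,0,255]]])

```text
time_s: 2.45
eef_pos: [0.5111, -0.1339, 0.2736]
eef_rot: [0.0, 0.997, 0.078, 0.0]
wrist_force: [-0.7, -0.9, 0.1]
opening: 0.004
```

drive_tool(commands=[[[0,0,0.05,0,0,0,255],[0,0,0,0,0,0,255]]])

```text
time_s: 2.65
eef_pos: [0.5113, -0.1338, 0.2712]
eef_rot: [0.0, 0.997, 0.078, 0.0]
wrist_force: [-0.4, -0.2, 0.8]
opening: -0.001
```

drive_tool(commands=[[[0,0,0.04,0,0,0,255],[0,0,0,0,0,0,255]]])

```text
time_s: 2.85
eef_pos: [0.5113, -0.1337, 0.2691]
eef_rot: [0.0, 0.997, 0.078, 0.0]
wrist_force: [-0.3, -1.3, 1.4]
opening: -0.001
```

drive_tool(commands=[[[0,0,0.04,0,0,0,255],[0,0,0,0,0,0,255]]])

```text
time_s: 3.05
eef_pos: [0.5113, -0.1337, 0.267]
eef_rot: [0.0, 0.997, 0.078, 0.0]
wrist_force: [0.2, -1.3, 1.7]
opening: 0.001
```

drive_tool(commands=[[[0,0,0.04,0,0,0,255],[0,0,0,0,0,0,255]]])

```text
time_s: 3.25
eef_pos: [0.5114, -0.1337, 0.265]
eef_rot: [0.0, 0.997, 0.078, 0.0]
wrist_force: [0.6, -0.2, 1.1]
opening: -0.001
```

```bash
python3 -c "
from h import *
c=snap('scene');a=c['pixels'][120:220,110:240,::-1]
t=snap('top');b=t['pixels'][200:320,300:456,::-1]
cv2.imwrite('pics/s2.png',np.hstack([cv2.resize(a,(400,308)),cv2.resize(b,(400,308))]))
st()"
```

```text
t 3.35 p [ 0.5113 -0.1336  0.265 ] deck [-0.0999 -0.1523] tipz 0.092 yaw 0.1568 zax [ 0.  0. -1.] F [ 0.44 -0.73  1.68] op 0.003
```

View pics/s2.png

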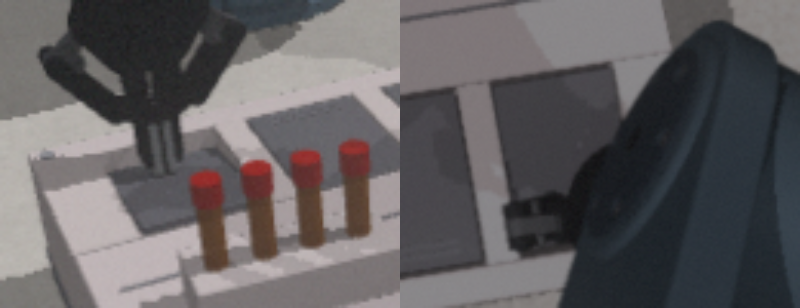

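Left crop: cover d's near edge has sunk under the fingertips (about (160,170)), showing the white well wall at (205,140); the tip is 8 mm below the deck top with only ~2 N. Cover d is the unlatched one.

drive_tool(commands=[[[0,0,0.06,0,0,0,255],[0,0,0.06,0,0,0,255],[0,0,0.06,0,0,0,255],[0,0,0.06,0,0,0,255],[0,0,0.06,0,0,0,255],[0,0,0.06,0,0,0,255],[0,0,0.06,0,0,0,255],[0,0,0.06,0,0,0,255],[0,0,0.04,0,0,0,255],[0,0,0,0,0,0,255]]])

```text
time_s: 4.35
eef_pos: [0.5109, -0.1336, 0.2385]
eef_rot: [-0.0, 0.997, 0.078, -0.001]
wrist_force: [0.5, 0.3, 0.6]
opening: 0.003
```

drive_tool(commands=[[[0,0,0.05,0,0,0,255],[0,0,0.03,0,0,0,255],[0,0,0,0,0,0,255]]])

```text
time_s: 4.65
eef_pos: [0.5111, -0.1336, 0.2348]
eef_rot: [-0.0, 0.997, 0.078, -0.0]
wrist_force: [-0.6, 0.7, 0.7]
opening: 0.003
```

drive_tool(commands=[[[0,0,0.04,0,0,0,255],[0,0,0,0,0,0,255]]])

```text
time_s: 4.85
eef_pos: [0.5111, -0.1336, 0.2328]
eef_rot: [-0.0, 0.997, 0.078, -0.0]
wrist_force: [0.6, 0.5, 1.0]
opening: 0.003
```

drive_tool(commands=[[[0,0,0.04,0,0,0,255],[0,0,0,0,0,0,255]]])

```text
time_s: 5.05
eef_pos: [0.5111, -0.1336, 0.2309]
eef_rot: [-0.0, 0.997, 0.078, -0.0]
wrist_force: [-0.5, 0.0, 0.1]
opening: -0.001
```

```bash
python3 -c "
from h import *
c=snap('scene');a=c['pixels'][120:220,110:240,::-1]
cv2.imwrite('pics/s3.png',cv2.resize(a,(650,500)))
st()"
```

```text
t 5.1 p [ 0.5111 -0.1336  0.2309] deck [-0.1001 -0.1522] tipz 0.0579 yaw 0.1569 zax [-0.  0. -1.] F [0.17 0.22 0.44] op 0.001
```

View pics/s3.png

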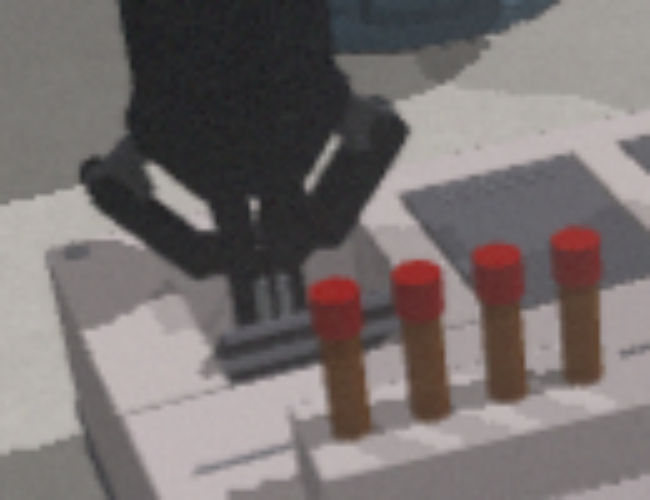

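The cover is steeply tilted, its far edge standing up at (230–400, 350–310). The stop has not been felt yet, so I'll keep pressing gently.

drive_tool(commands=[[[0,0,0.04,0,0,0,255],[0,0,0,0,0,0,255]]])

```text
time_s: 5.3
eef_pos: [0.5111, -0.1336, 0.2288]
eef_rot: [-0.0, 0.997, 0.078, -0.0]
wrist_force: [0.4, 0.0, 0.8]
opening: -0.002
```

drive_tool(commands=[[[0,0,0.04,0,0,0,255],[0,0,0,0,0,0,255]]])

```text
time_s: 5.5
eef_pos: [0.5114, -0.1337, 0.2284]
eef_rot: [0.0, 0.997, 0.079, -0.0]
wrist_force: [-5.9, 2.8, 13.9]
opening: 0.003
```

drive_tool(commands=[[[0,0,0.04,0,0,0,255],[0,0,0,0,0,0,255]]])

```text
time_s: 5.7
eef_pos: [0.5116, -0.1337, 0.2279]
eef_rot: [0.0, 0.997, 0.079, -0.0]
wrist_force: [-11.9, 4.3, 28.9]
opening: -0.0
```

The stop is reached (29 N, with a horizontal part as from a tilted face). Retracting straight up.

drive_tool(commands=[[[0,0,-0.1,0,0,0,255],[0,0,-0.2,0,0,0,255],[-0.1,0,-0.5,0,0,0,255],[-0.2,0,-0.8,0,0,0,255],[-0.5,0,-0.8,0,0,0,255],[-0.8,0.4,-0.5,0,0,0,255],[-0.8,0.5,0,0,0,0,255],[-0.8,0.5,0,0,0,0,255],[0,0,0,0,0,0,255],[0,0,0,0,0,0,255]]])

```text
time_s: 6.7
eef_pos: [0.3643, -0.2279, 0.3698]
eef_rot: [0.0, 0.997, 0.077, 0.0]
wrist_force: [0.3, -0.1, 0.2]
opening: 0.001
```

Run:
```python
from h import *
t0=dict(np.load('top.npz'));c=snap('scene');t=snap('top');st()
cv2.imwrite('pics/s4.png',np.hstack([cv2.resize(c['pixels'][110:240,100:270,::-1],(390,298)),cv2.resize(t['pixels'][100:350,110:460,::-1],(400,298))]))
# cover d depth profile along centre line, deck frame
D=np.array([[np.cos(TH),np.sin(TH)],[-np.sin(TH),np.cos(TH)]]);P=[]
for v in range(215,310):
  for u in range(320,400):
    if t['depth'][v,u]>0:
      w=px2w(t,u,v,t['depth'][v,u]);d=D@(w[:2]-T0);P.append([*d,w[2]])
P=np.array(P);m=(abs(P[:,1]+.15)<.025)&(P[:,0]>-.105)&(P[:,0]<-.035)
k=np.polyfit(P[m,0],P[m,2],1);print("n",m.sum(),"tilt",np.arctan(k[0]),"resid",np.std(P[m,2]-np.polyval(k,P[m,0])))
```

```text
t 6.8 p [ 0.3654 -0.2268  0.3695] deck [-0.2587 -0.2213] tipz 0.1965 yaw 0.1571 zax [ 0.  0. -1.] F [ 0.17  0.23 -0.18] op 0.002
n 1237 tilt 0.7537941968809148 resid 0.0011929211692431614
```

View pics/s4.png

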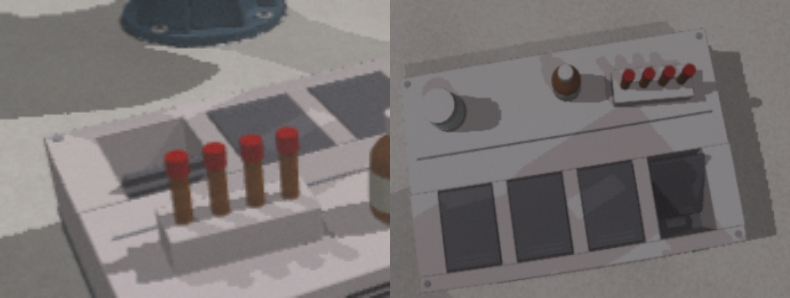

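Cover d is open: its far edge is up at (160,180) in the left view and its well is dark at (680,195) in the right. The measured tilt is 0.754 rad. Covers a to c are flush, and the rack, jar and bottle are standing as before. The arm is clear.

```bash
python3 -c "
from bench import ctrl;print(ctrl.hand_in())"
```

```text
the job is handed in; nothing more can be done
None
```

Cover d (rightmost) was the unlatched one. I pushed it fully open, withdrew the arm and handed the job in at about 6.8 s of robot time. No verdict was reported.

- **Finding it:** I pressed d first with the fingers shut and it rocked under about 2 N. I did not press a, b or c, since only one cover is unlatched.
- **Opening it:** I pushed d straight down until it hit its stop, where the wrist force rose to 29 N vertical (about 32 N in all). I then lifted off without touching anything else.
- **Last checks:** After release, the depth image gave a tilt of 0.754 rad for d, with a fit residual of 1.2 mm. The wrist force was back to about zero, with the arm well clear of the deck.
- **By eye only:** In the last picture a, b and c lie flush and the rack, jar and bottle stand where they were. I did not measure these.
- **Disagreement:** The two cameras differed by 3 to 7 mm in y for most deck points, and by 11 mm at one cover corner. The press needed less accuracy than that, so it did not matter.

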